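# Lock the dop and hold the mirror so the camera sees the mark under the stone

## Robot

A 6-joint arm with a two-finger parallel gripper is mounted at the origin on the work surface. World frame = base frame: x ahead of the robot, y to its left, z up, the work surface at z = 0. Lengths are in m, angles in rad, forces in N, time in s.
With the tool pointing down it reaches from about 0.35 to 0.775 m from the base axis. Payload 5.5 kg.
Tool frame: the origin (TCP) lies midway between the tips of the shut fingers; the grasp point (between the pads) lies 19 mm behind it (env.hold_point_z is the distance from the TCP to the grasp point, in m); z points along the fingers, y is the line along which they close (so a half turn about z gives the same grasp; the last joint's range is limited). The gripper opens to 85 mm and grips with 20 to 120 N. Pads are 22 mm wide; open, the fingers measure 114 mm over their backs; the gripper's body (76 mm by 85 mm) begins 54 mm behind the grasp point. The pads swing forward as they close: fully open they stand 13 mm farther back than shut.
Start: joints at [-1.437, 0.313, 0.046, 1.304, 0, 1.431], TCP at [0.155, -0.554, 0.231] pointing down, gripper open.
Joint ranges: [-2.76, 2.76], [-0.86, 1.69], [-1.03, 1.26], [-2.2, 2.34], [-1.47, 1.5], [-3.14, 3.14]. Speed limits (rad/s): [2.57, 2.57, 3.14, 3.14, 3.14, 3.14].

## Interface

Orientations are given as a unit quaternion [w, x, y, z].
In Python, from workcell import env, read_camera gives the robot as it stands. The module is installed in compiled form; this text tells all that it offers.
- The arm moves only by the tool carry_out, never from a script. Its argument "moves" is a list of rows, each an object of numbers: "tx", "ty", "tz": the shift along the world's x, y, z in cm; "wx", "wy", "wz": the turn, a rotation vector about the world's x, y, z in rad; "claw": the closure, from -1 (fully open) to 1 (shut). A call has 1 to 8 rows; each row shifts and turns the commanded pose from where the row before left it; what a row does not reach is not made up. A row lasts 1/8 s, in which the tool goes at most 62.5 mm and 10.7 degrees, less where a joint would pass 70% of its speed; a pose out of reach is approached as far as the arm can. A call is refused whole if a number of a shift passes 6.25 or a number of a turn 0.188, either way. A call with a gripper value outside its range is refused whole. The fingers move at their own pace and stop on an object; "newtons" is the grip in N (left out, the last holds). Time passes only in rows, so rows that do not move let the fingers close. It gives the time, the measured TCP pose, the force, the opening and the grip force at its end, in the units of the state.
- env.get_state(): the state, without advancing time (a new reading comes with each control period).
- read_camera(name): name is "side" or "top" or "wrist"; returns a dict with "image" (420x560x3 uint8, blue, green, red), "z_map" (420x560 float32, m along the optical axis (not along the pixel's ray), 0 where there is no reading), "fx", "fy", "cx", "cy" (pixels), "camera_from_world" (4x4, takes a point from world to camera coordinates); the wrist camera has in their place "hand_eye" (4x4, takes a point from camera to tool coordinates, whose origin is the TCP and whose axes are the flange's). Camera axes: x right, y down, z forward; pixel columns grow to the right and rows downward; lengths in m; the calibration is good to about 2 mm. The wrist camera is an equidistant fisheye: a pixel r from the principal point sees the ray r / f radians off the axis. A picture is of the moment at which its call begins: read the wrist's pose just before it.
- env.hand_in(): hands the job in; it is judged then, once.
The state is a dict: "clock": time; "joint_pos": joint angles; "qvel": joint speeds; "tau": joint torques, N m; "tcp_pos": TCP position; "orientation": TCP orientation; "wrist_force": force on the tool from outside, world axes, zero at the start; "ft_torque": the same for the moment, N m; "finger_gap": finger opening in m; "grip_force": force on a finger pad.
Only numpy, scipy, OpenCV 4.12 (cv2) and the standard library are available. Lean on these libraries where they do the work, as an engineer would, in place of code of your own. Each camera call takes 0.05 s, during which the arm holds its last target. There are 200 camera calls.

## Task

On the inspection rail, lock the dop by turning the collar on top of the holder clockwise until its pointer lines up with the line on the flange, and let go of the collar. Then tilt the spring-loaded mirror by its ball lever until the ink mark on the underside of the stone shows in the mirror at the centre of the inspection camera's view, and finish while still holding the lever at that angle. Keep off the mirror glass, the stone and the camera, and leave the other things on the bench where they lie.

Things in the scene. Friction and masses are not known exactly. Their poses are not given: they have to be found in the camera images.
- station: The inspection rail: an aluminium bar 60 x 450 x 20 mm fixed to the bench, carrying camera, mirror and dop holder. Origin on the bench straight below the mirror's centre; x across the rail (away from the robot at yaw 0), y along it (from the camera towards the stone), z up. Mirror centre, camera axis and stone mark all lie in the upright plane x = 0 of this frame.
- mirror_centre (a point): Middle of the mirror's glass face (60 mm along station x by 50 mm), on the hinge axis, 60 mm above the bench. The hinge axis runs along station x and lies in the glass face, so this point stays put as the mirror tilts. Axes as the station's.
- mirror (a joint): Tilt of the mirror (rad). 0: glass level, facing straight up, lever upright. Positive: glass normal and lever lean towards +y of the station (towards the stone); negative: towards the camera. Travel -0.70 to 0.50. A spring (about 2 to 3 N at the ball) pushes it to its rest at -0.70, and it returns there when let go.
- mirror_glass: The glass of the mirror, 60 x 50 x 3 mm in a black frame 68 x 58 mm; its pose turns with the mirror, origin at the mirror's centre, z is the glass normal. Not to be touched.
- mirror_lever: The mirror's lever, fixed square to the glass (it points along the glass normal) on the robot's end of the hinge shaft: a 7 mm rod with a black 18 mm ball at its end. Its origin and axes are those of mirror_glass.
- lever_ball (a point): Centre of the 18 mm ball: 95 mm from the mirror's centre along station -x, 70 mm from the hinge axis; 130 mm above the bench when upright, about 114 mm at rest. Pinched from above with the fingers on its two sides along station y (its swing) it follows them, turning between the pads; pinched along station x it creeps under the spring. The nearest yoke plate is 16 mm from the lever, 71 mm high.
- camera: The inspection camera, grey 36 mm box with a black lens 32 mm across, clamped to a column on the rail at station y = -163 mm, top about 270 mm. Origin at the middle of the lens front; z along the line of sight, which runs straight to the mirror's centre, 45 degrees down, 160 mm away. Not to be touched.
- holder: The dop holder, a carriage clamped on the rail: a column 20 mm across and 75 mm beyond the stone (+y), 187 mm high, with an arm back to a round head that holds the dop upright, stone down. Origin on the bench straight below the stone; axes as the station's. On the head a flange 62 mm across, top 186 mm above the bench, with a short dark line at its +x side.
- collar (a joint): Turn of the captive lock collar about its upright axis (rad), growing clockwise seen from above. It starts unlocked, between 0 and 0.35; locked at 1.20, where its pointer faces the line on the flange (+x of the holder); it can be turned on past the mark to 1.60. It has friction (about 0.1 N m) and stays where it is left.
- collar_grip (a point): On the collar's axis, at the middle of its height, 197.5 mm above the bench. Steel collar 38 mm across and 22 mm high, with two flat thumb pads, 26 mm wide and 42 mm apart over their faces, at +y and -y of this point's own frame, and a dark pointer on its own +x side; the frame turns with the collar. The dop's tail sticks up 10 mm out of its middle.
- stone: The blue stone, 22 mm across, glued under the dop, point downward. Origin at its lowest point. Not to be touched.
- stone_mark (a point): The ink mark, 5 mm across, on the lowest point of the stone: 65 mm above the mirror's centre and 25 to 115 mm from it towards +y of the station. It shows to the camera when the glass normal halves the angle between the directions from the mirror's centre to the lens and to the mark.
- stone_tray: black plastic stone tray, 75 x 105 x 18 mm, lying loose near the rail; leave it. Origin under its middle.
- dressing_stick: grey grinding-wheel dressing stick, 22 x 100 x 22 mm, lying loose near the rail; leave it. Origin under its middle.
- loupe: folding loupe, about 67 x 34 mm, 20 mm high, lying loose near the rail; leave it. Origin under its middle.
- caliper: caliper lying flat, 150 mm long, 12 mm high, lying loose near the rail; leave it. Origin under its middle.

How it is judged:
On the way, in this order (a step that is already met when the one before it is completed fails the run):
1. the collar is turned to its locked mark and let go (value of joint collar between 1.08 and 1.32 rad and contact force between the fingers and collar below 0.3 N), for 0.2 s.
2. the mirror is held by its lever at the angle that shows the mark to the camera (((y of stone_mark in the frame of station between 0.0219 and 0.0254 m and value of joint mirror between -0.2795 and -0.1564 rad) or (y of stone_mark in the frame of station between 0.0253 and 0.0289 m and value of joint mirror between -0.2564 and -0.1332 rad) or (y of stone_mark in the frame of station between 0.0288 and 0.0326 m and value of joint mirror between -0.2332 and -0.1101 rad) or (y of stone_mark in the frame of station between 0.0325 and 0.0365 m and value of joint mirror between -0.2101 and -0.0869 rad) or (y of stone_mark in the frame of station between 0.0364 and 0.0406 m and value of joint mirror between -0.1869 and -0.0637 rad) or (y of stone_mark in the frame of station between 0.0405 and 0.0449 m and value of joint mirror between -0.1637 and -0.0406 rad) or (y of stone_mark in the frame of station between 0.0448 and 0.0495 m and value of joint mirror between -0.1406 and -0.0174 rad) or (y of stone_mark in the frame of station between 0.0494 and 0.0544 m and value of joint mirror between -0.1174 and 0.0057 rad) or (y of stone_mark in the frame of station between 0.0543 and 0.0597 m and value of joint mirror between -0.0943 and 0.0289 rad) or (y of stone_mark in the frame of station between 0.0596 and 0.0655 m and value of joint mirror between -0.0711 and 0.052 rad) or (y of stone_mark in the frame of station between 0.0654 and 0.0719 m and value of joint mirror between -0.048 and 0.0752 rad) or (y of stone_mark in the frame of station between 0.0718 and 0.079 m and value of joint mirror between -0.0248 and 0.0983 rad) or (y of stone_mark in the frame of station between 0.0789 and 0.0869 m and value of joint mirror between -0.0017 and 0.1215 rad) or (y of stone_mark in the frame of station between 0.0868 and 0.0958 m and value of joint mirror between 0.0215 and 0.1446 rad) or (y of stone_mark in the frame of station between 0.0957 and 0.1061 m and value of joint mirror between 0.0446 and 0.1678 rad) or (y of stone_mark in the frame of station between 0.106 and 0.118 m and value of joint mirror between 0.0678 and 0.191 rad)) and velocity of joint mirror between -0.15 and 0.15 rad/s and contact force between the fingers and mirror_lever above 0.3 N), for 0.5 s.
At the end, for the whole second after the job is handed in: The collar is at its mark (1.20 rad, within 0.12) and the fingers still hold the lever (over 0.3 N), the mirror at rest within 0.05 rad of the tilt whose normal halves the angle between the directions to lens and mark (mark within about 10 mm of the centre of view) (all of step 2 and value of joint collar between 1.08 and 1.32 rad); the arm keeps its last pose, push and grip.
It fails at once if the robot touches the mirror glass (contact force between any of the fingers, the arm and mirror_glass above 0.5 N).
It fails at once if the robot touches the stone (contact force between any of the fingers, the arm and stone above 0.5 N).
It fails at once if the robot touches the camera (contact force between any of the fingers, the arm and camera above 0.5 N).
It fails at once if a bystander is pushed more than 20 mm (distance of any of stone_tray, dressing_stick, loupe, caliper from where it was at the start of the episode above 0.02 m).
It also fails if it takes over 51 s, if anything falls off the work surface, if the arm or the gripper's body presses on something with over 40 N, if the wrist force passes 120 N, or if a joint passes its speed limit or range.

## Working session

There is one attempt and no reset: what is moved stays moved. The work goes in short steps, Python scripts to look and compute and a tool call to move; the robot and the scene stay as the last step left them, time stands still between calls to the robot, and variables do not carry over. Pictures are saved under pics/ and viewed, at most 10 in all, crops included, and the job is handed in when it is done.

Besides the shell and the picture viewer there is one more tool, called after "Emit:" as a command line: name --argument value ..., lists and objects as JSON in quotes. carry_out: Moves the arm, as the interface text tells. Its arguments: {"type":"object","properties":{"moves":{"type":"array","items":{"type":"object","properties":{"tx":{"type":"number"},"ty":{"type":"number"},"tz":{"type":"number"},"wx":{"type":"number"},"wy":{"type":"number"},"wz":{"type":"number"},"claw":{"type":"number"}}}},"newtons":{"type":"number"}},"required":["moves"]}

```bash
mkdir -p pics; cat > h.py <<'E'
import numpy as np, cv2
from workcell import env, read_camera
def pix(c,u,v,z=None):
    if z is None:
        p=c["z_map"][int(v)-1:int(v)+2,int(u)-1:int(u)+2]; z=np.median(p[p>0])
    q=np.array([(u-c["cx"])/c["fx"]*z,(v-c["cy"])/c["fy"]*z,z,1])
    return (np.linalg.inv(c["camera_from_world"])@q)[:3]
def cloud(c):
    v,u=np.mgrid[0:420,0:560]; z=c["z_map"]
    q=np.stack([(u-c["cx"])/c["fx"]*z,(v-c["cy"])/c["fy"]*z,z,np.ones_like(z)],-1)
    return (q@np.linalg.inv(c["camera_from_world"]).T)[...,:3]
E
python3 - <<'E'
from h import *
import pickle
d={}
for n in("top","side"):
    c=read_camera(n); d[n]=c
    cv2.imwrite(f"pics/{n}0.png",cv2.resize(c["image"],None,fx=1.4,fy=1.4))
    T=np.linalg.inv(c["camera_from_world"]); print(n,T.round(3).tolist(),c["fx"])
pickle.dump(d,open("d0.pkl","wb"))
print(env.get_state())
E
```

```text
top [[0.016, -0.998, 0.06, 0.537], [-1.0, -0.016, 0.007, -0.065], [-0.007, -0.06, -0.998, 1.16], [0.0, 0.0, 0.0, 1.0]] 527.2644644095728
side [[0.994, -0.091, 0.068, 0.509], [-0.114, -0.77, 0.628, -0.66], [-0.005, -0.632, -0.775, 0.886], [0.0, 0.0, 0.0, 1.0]] 465.6578503893546
{'clock': 0.1, 'joint_pos': array([-1.43658570e+00,  3.13973136e-01,  4.50812145e-02,  1.30358849e+00,
       -1.79436844e-05,  1.43123327e+00]), 'qvel': array([ 0.00051452, -0.00036486,  0.00280102,  0.00100931,  0.00101472,
       -0.00268772]), 'tau': array([ 3.90771180e-03, -4.81724167e+01,  2.99244833e+01,  1.27048741e-02,
       -1.27400331e-04, -2.25154444e-06]), 'tcp_pos': array([ 0.155405  , -0.55312705,  0.23046617]), 'orientation': array([-8.42063143e-04,  9.90645265e-01,  1.36459703e-01, -6.71832357e-06]), 'wrist_force': array([-0.44022848,  0.0597667 , -0.34095733]), 'ft_torque': array([-0.06958412,  0.03096368,  0.02545089]), 'grip_force': 0.0, 'finger_gap': 0.08547388816148363}
```

View pics/top0.png

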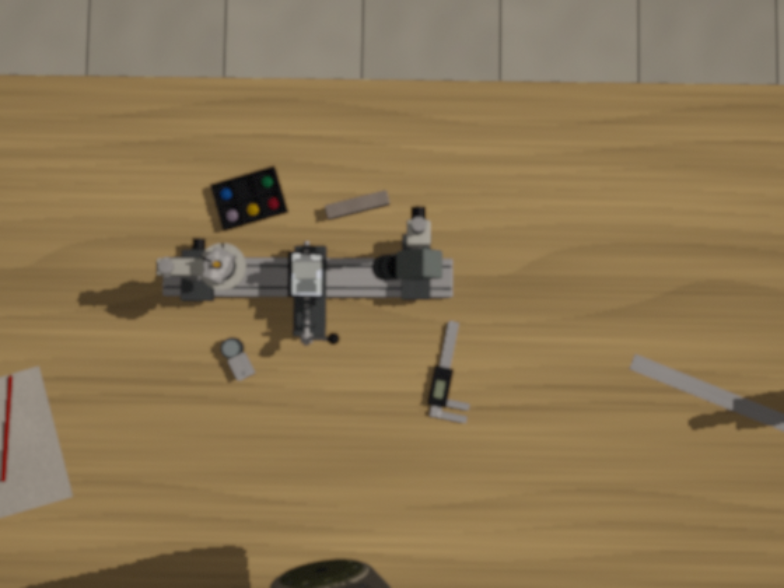

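View pics/side0.png

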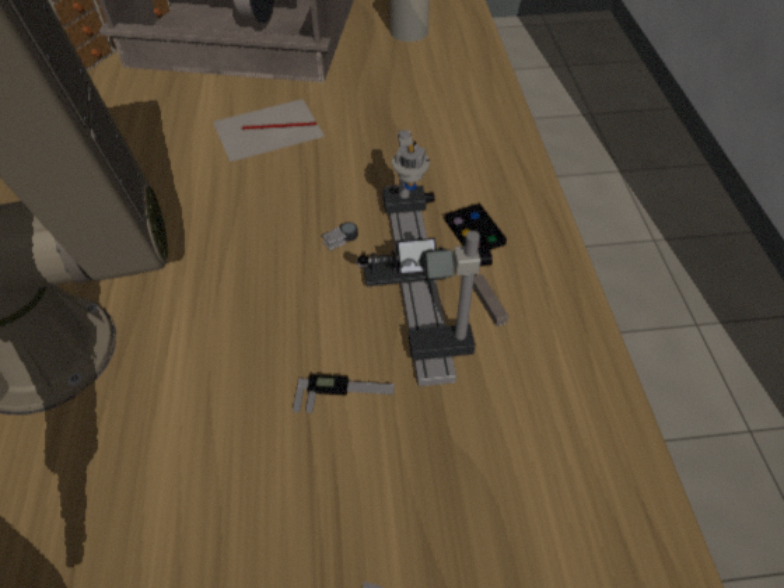

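The top view shows the rail at (160–453, 257–298), holder flange at about (222, 266), mirror at (307, 272), ball at (333, 339), and camera at (420, 262). Station yaw is about 0, with stone side to the left (+y). The side view agrees.

```bash
python3 - <<'E'
from h import *
import pickle
d=pickle.load(open("d0.pkl","rb"))
c=d["top"];P=cloud(c)
def sel(z0,z1,x=(0.4,0.8),y=(-0.35,0.3)):
    m=(P[...,2]>z0)&(P[...,2]<z1)&(P[...,0]>x[0])&(P[...,0]<x[1])&(P[...,1]>y[0])&(P[...,1]<y[1]);return m
# rail top
m=sel(.014,.026)
pts=P[m][:,:2].astype(np.float32); r=cv2.minAreaRect(pts); print("rail",len(pts),r,cv2.boxPoints(r).round(4).tolist())
m=sel(.178,.192); q=P[m]; print("flange",len(q),cv2.minEnclosingCircle(q[:,:2].astype(np.float32)),q.min(0),q.max(0))
m=sel(.195,.225); q=P[m]; print("collar",len(q),q.min(0),q.max(0),np.median(q,0))
m=sel(.095,.135,x=(.4,.6),y=(-.2,.1)); q=P[m]; print("ball",len(q),q.min(0),q.max(0),q.mean(0))
m=sel(.23,.3); q=P[m]; print("cam",len(q),q.min(0),q.max(0),q.mean(0))
a=c["image"]; cr=a[165:255,105:245]; top=cv2.resize(cr,None,fx=5.7,fy=5.7,interpolation=cv2.INTER_CUBIC)
cv2.imwrite("pics/topcrop.png",top[:560])
b=d["side"]["image"]; cv2.imwrite("pics/sidecrop.png",cv2.resize(b[85:285,245:365],None,fx=3,fy=3,interpolation=cv2.INTER_CUBIC))
E
```

```text
rail 3866 ((0.6146401166915894, 0.05999785661697388), (0.48420554399490356, 0.33404865860939026), 80.2743148803711) [[0.4090999960899353, -0.15039999783039093], [0.7383999824523926, -0.20679999887943268], [0.8202000260353088, 0.2703999876976013], [0.4909000098705292, 0.32679998874664307]]
flange 857 ((0.6201153993606567, 0.10761541873216629), 0.16062836349010468) [ 0.59539818 -0.05269845  0.17806696] [0.65728627 0.26792927 0.19192001]
collar 700 [ 0.603235   -0.09361847  0.19513309] [0.65528732 0.20162598 0.22494183] [0.62686334 0.16894701 0.2083202 ]
ball 78 [0.52500946 0.02974116 0.0950302 ] [0.54085645 0.05802047 0.1262041 ] [0.53286058 0.03979396 0.11626563]
cam 944 [ 0.6109211  -0.10967116  0.230017  ] [ 0.70202981 -0.05824414  0.27435017] [ 0.64609574 -0.0826932   0.24365569]
```

View pics/topcrop.png

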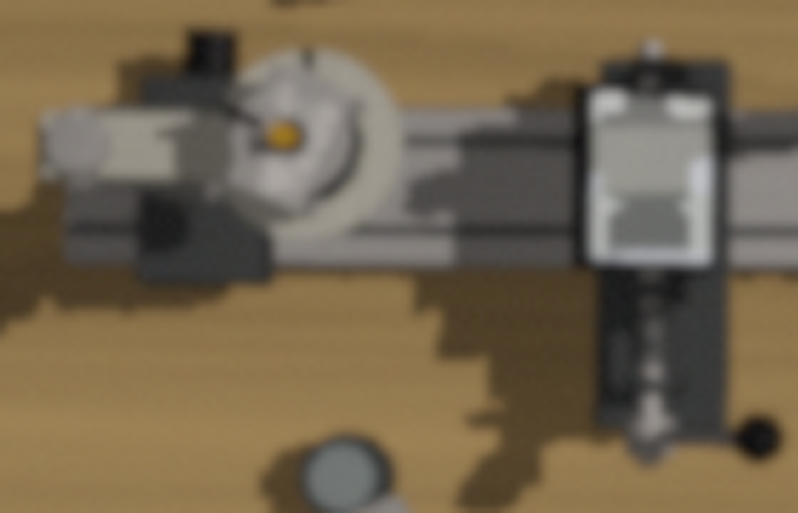

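Crop: flange centre is about (307, 143), its line about (308, 57), and the collar pointer about (228, 105) pointing up-left. The tail is at (285, 133), the mirror shaft at (652, 380), and the ball at (758, 437).

```bash
python3 - <<'E'
from h import *
import pickle
d=pickle.load(open("d0.pkl","rb"))
c=d["top"];T=np.linalg.inv(c["camera_from_world"])
def atz(u,v,h):
    r=T[:3,:3]@np.array([(u-c["cx"])/c["fx"],(v-c["cy"])/c["fy"],1]); return T[:3,3]+r*(h-T[2,3])/r[2]
f=lambda U,V,h:atz((U+.5)/5.7+105-.5,(V+.5)/5.7+165-.5,h)
for n,U,V,h in [("flange",307,143,.186),("line",308,57,.186),("collar",298,140,.2085),("tail",285,133,.2185),("ptr",228,105,.2),("shaft",652,455,.06),("glass",650,177,.06),("ball",758,437,.114),("railL1",75,110,.02),("railL2",75,265,.02),("colm",78,143,.187),("yokeR",726,262,.071)]: print(n,f(U,V,h).round(4))
for n,u,v in [("slotA1",420,137),("slotA2",790,147)]: print(n,f(u,v,.02).round(4))
for u,v in[(453,257),(453,298),(163,298)]: print(atz(u/1.4,v/1.4,.02).round(4))
P=cloud(c); print("depth tail",pix(c,(285)/5.7+105,133/5.7+165), "collar", pix(c,(330)/5.7+105,140/5.7+165),"flange",pix(c,385/5.7+105,140/5.7+165),"arm",pix(c,140/5.7+105,140/5.7+165),"col",pix(c,78/5.7+105,143/5.7+165),"ball",pix(c,758/5.7+105,437/5.7+165))
E
```

```text
flange [0.626 0.179 0.186]
line [0.6541 0.1795 0.186 ]
collar [0.6248 0.1763 0.2085]
tail [0.6261 0.1779 0.2185]
ptr [0.6366 0.2013 0.2   ]
shaft [0.525  0.0808 0.06  ]
glass [0.6269 0.084  0.06  ]
ball [0.5324 0.0369 0.114 ]
railL1 [0.6524 0.3098 0.02  ]
railL2 [0.5932 0.3077 0.02  ]
colm [0.6247 0.2534 0.187 ]
yokeR [0.5954 0.0541 0.071 ]
slotA1 [0.6441 0.1776 0.02  ]
slotA2 [0.6424 0.0363 0.02  ]
[ 0.6599 -0.138   0.02  ]
[ 0.5963 -0.1387  0.02  ]
[0.5892 0.3104 0.02  ]
depth tail [0.6254493  0.1774665  0.21714007] collar [0.62433712 0.16552477 0.20747124] flange [0.62671605 0.15311387 0.18452616] arm [0.62580461 0.23428719 0.18101633] col [0.62392608 0.25248905 0.18750163] ball [0.53163214 0.03540578 0.12121499]
```

View pics/sidecrop.png

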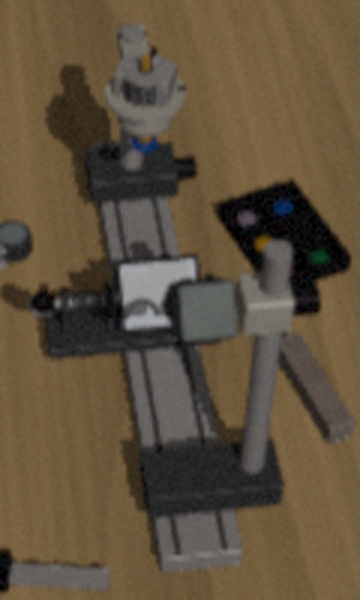

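The side crop shows the camera, mirror, ball (42, 300) and holder as expected, with nothing near the collar. Collar axis is about (0.626, 0.178) and mirror y about 0.082, so the mark is about 0.096 along. Moving now.

Emit:
carry_out --moves '[{"tx":1.96,"ty":3.05,"tz":1.5,"wz":0.167},{"tx":1.96,"ty":3.05,"tz":1.5,"wz":0.167},{"tx":1.96,"ty":3.05,"tz":1.5,"wz":0.167},{"tx":1.96,"ty":3.05,"tz":1.5,"wz":0.167},{"tx":1.96,"ty":3.05,"tz":1.5,"wz":0.167},{"tx":1.96,"ty":3.05,"tz":1.5,"wz":0.167},{"tx":1.96,"ty":3.05,"tz":1.5,"wz":0.167},{"tx":1.96,"ty":3.05,"tz":1.5,"wz":0.167}]'

```text
invalid input at $.moves[0]: expected keys tx, ty, tz, wx, wy, wz, claw
```

Emit:
carry_out --moves '[{"tx":1.96,"ty":3.05,"wz":0.167},{"tx":1.96,"ty":3.05,"wz":0.167},{"tx":1.96,"ty":3.05,"wz":0.167},{"tx":1.96,"ty":3.05,"wz":0.167},{"tx":1.96,"ty":3.05,"wz":0.167},{"tx":1.96,"ty":3.05,"wz":0.167},{"tx":1.96,"ty":3.05,"wz":0.167},{"tx":1.96,"ty":3.05,"wz":0.167}]'

```text
invalid input at $.moves[0]: expected keys tx, ty, tz, wx, wy, wz, claw
```

Emit:
carry_out --moves '[{"tx":1.96,"ty":3.05,"wz":0.167},{"tx":1.96,"ty":3.05,"wz":0.167},{"tx":1.96,"ty":3.05,"wz":0.167},{"tx":1.96,"ty":3.05,"wz":0.167},{"tx":1.96,"ty":3.05,"wz":0.167},{"tx":1.96,"ty":3.05,"wz":0.167},{"tx":1.96,"ty":3.05,"wz":0.167},{"tx":1.96,"ty":3.05,"wz":0.167}]'

```text
invalid input at $.moves[0]: expected keys tx, ty, tz, wx, wy, wz, claw
```

Emit:
carry_out --moves '[{"tx":1.96,"ty":3.05,"tz":1.5,"wx":0,"wy":0,"wz":0.167,"claw":-1},{"tx":1.96,"ty":3.05,"tz":1.5,"wx":0,"wy":0,"wz":0.167,"claw":-1},{"tx":1.96,"ty":3.05,"tz":1.5,"wx":0,"wy":0,"wz":0.167,"claw":-1},{"tx":1.96,"ty":3.05,"tz":1.5,"wx":0,"wy":0,"wz":0.167,"claw":-1},{"tx":1.96,"ty":3.05,"tz":1.5,"wx":0,"wy":0,"wz":0.167,"claw":-1},{"tx":1.96,"ty":3.05,"tz":1.5,"wx":0,"wy":0,"wz":0.167,"claw":-1},{"tx":1.96,"ty":3.05,"tz":1.5,"wx":0,"wy":0,"wz":0.167,"claw":-1},{"tx":1.96,"ty":3.05,"tz":1.5,"wx":0,"wy":0,"wz":0.167,"claw":-1}]'

```text
clock: 1.1
tcp_pos: [0.3127, -0.3084, 0.3515]
orientation: [-0.0, 0.691, 0.723, 0.0]
wrist_force: [-0.2, -0.4, -0.5]
finger_gap: 0.0853
grip_force: 0.0
```

Emit:
carry_out --moves '[{"tx":1.96,"ty":3.05,"tz":0,"wx":0,"wy":0,"wz":0.167,"claw":-1},{"tx":1.96,"ty":3.05,"tz":0,"wx":0,"wy":0,"wz":0.167,"claw":-1},{"tx":1.96,"ty":3.05,"tz":0,"wx":0,"wy":0,"wz":0.167,"claw":-1},{"tx":1.96,"ty":3.05,"tz":0,"wx":0,"wy":0,"wz":0.167,"claw":-1},{"tx":1.96,"ty":3.05,"tz":0,"wx":0,"wy":0,"wz":0.167,"claw":-1},{"tx":1.96,"ty":3.05,"tz":0,"wx":0,"wy":0,"wz":0.167,"claw":-1},{"tx":1.96,"ty":3.05,"tz":0,"wx":0,"wy":0,"wz":0.167,"claw":-1},{"tx":1.96,"ty":3.05,"tz":0,"wx":0,"wy":0,"wz":0.167,"claw":-1}]'

```text
clock: 2.1
tcp_pos: [0.4694, -0.0645, 0.351]
orientation: [-0.0, 0.095, 0.995, 0.0]
wrist_force: [0.2, -0.8, 0.6]
finger_gap: 0.0857
grip_force: 0.0
```

Emit:
carry_out --moves '[{"tx":1.96,"ty":3.05,"tz":0,"wx":0,"wy":0,"wz":0.167,"claw":-1},{"tx":1.96,"ty":3.05,"tz":0,"wx":0,"wy":0,"wz":0.167,"claw":-1},{"tx":1.96,"ty":3.05,"tz":0,"wx":0,"wy":0,"wz":0.167,"claw":-1},{"tx":1.96,"ty":3.05,"tz":0,"wx":0,"wy":0,"wz":0.167,"claw":-1},{"tx":1.96,"ty":3.05,"tz":0,"wx":0,"wy":0,"wz":0.167,"claw":-1},{"tx":1.96,"ty":3.05,"tz":0,"wx":0,"wy":0,"wz":0.167,"claw":-1},{"tx":1.96,"ty":3.05,"tz":0,"wx":0,"wy":0,"wz":0.167,"claw":-1},{"tx":1.96,"ty":3.05,"tz":0,"wx":0,"wy":0,"wz":0.167,"claw":-1}]'

```text
clock: 3.1
tcp_pos: [0.6263, 0.1794, 0.3507]
orientation: [-0.0, -0.542, 0.84, 0.0]
wrist_force: [1.0, -0.7, -0.6]
finger_gap: 0.0854
grip_force: 0.0
```

```bash
python3 - <<'E'
from h import *
import pickle
s=env.get_state(); c=read_camera("wrist"); pickle.dump((s,c),open("w1.pkl","wb"))
print(s["tcp_pos"],s["joint_pos"],c["hand_eye"].round(3).tolist(),c["fx"],c["cx"],c["cy"])
# project expected points: tail/collar
from scipy.spatial.transform import Rotation as R
q=s["orientation"];M=np.eye(4);M[:3,:3]=R.from_quat([q[1],q[2],q[3],q[0]]).as_matrix();M[:3,3]=s["tcp_pos"]
W=M@c["hand_eye"]
def proj(p):
    a=(np.linalg.inv(W)@np.r_[p,1])[:3]; th=np.arctan2(np.hypot(a[0],a[1]),a[2]); ph=np.arctan2(a[1],a[0]); return c["cx"]+c["fx"]*th*np.cos(ph),c["cy"]+c["fy"]*th*np.sin(ph)
for p in([.6257,.178,.2185],[.6257,.178,.186],[.656,.178,.186],[.6366,.2013,.2]):print(proj(p))
cv2.imwrite("pics/w1.png",cv2.resize(c["image"],None,fx=1.4,fy=1.4))
E
```

```text
[0.62628036 0.17941739 0.35072964] [ 1.55907098e-01  4.95489445e-01  6.10151651e-01  1.68644227e+00
 -1.73884058e-05 -9.89875911e-01] [[0.0, -0.964, -0.267, 0.068], [1.0, 0.0, 0.001, -0.0], [-0.001, -0.267, 0.964, -0.143], [0.0, 0.0, 0.0, 1.0]] 325.19226210127806 283.3090181772273 208.9112622694246
(np.float64(283.12827043133836), np.float64(198.51325163697803))
(np.float64(283.1020012666812), np.float64(190.61017189784684))
(np.float64(254.8794698180339), np.float64(203.14355353697965))
(np.float64(282.7676743389769), np.float64(220.36949827044074))
```

View pics/w1.png

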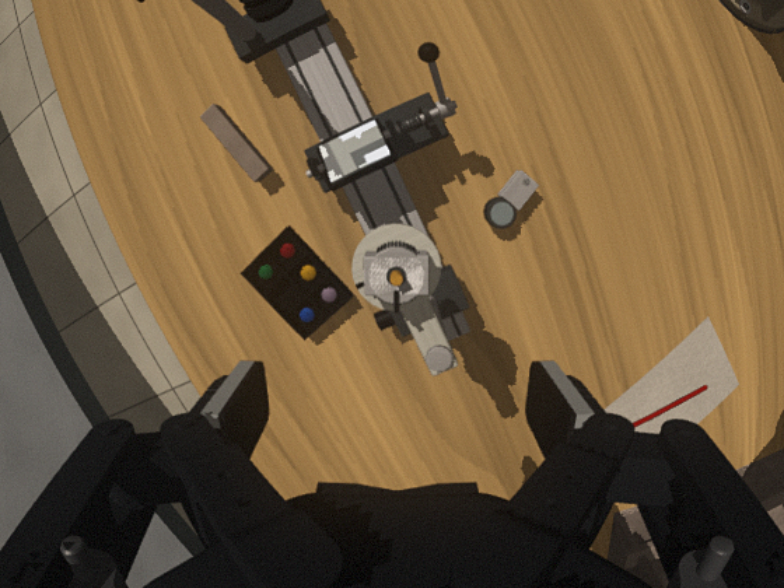

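The wrist view shows the tail at (396, 278), matching the prediction. The pointer sits straight below it, and the thumb pads face the fingers at left and right. The flange line is at (360, 286). Descending to grip.

Emit:
carry_out --moves '[{"tx":0,"ty":-0.1,"tz":-3.5,"wx":0,"wy":0,"wz":0,"claw":-1},{"tx":0,"ty":0,"tz":-4.5,"wx":0,"wy":0,"wz":0,"claw":-1},{"tx":0,"ty":0,"tz":-4.5,"wx":0,"wy":0,"wz":0,"claw":-1},{"tx":0,"ty":0,"tz":-2.6,"wx":0,"wy":0,"wz":0,"claw":-1},{"tx":0,"ty":0,"tz":-1.0,"wx":0,"wy":0,"wz":0,"claw":-1},{"tx":0,"ty":0,"tz":0,"wx":0,"wy":0,"wz":0,"claw":-1}]'

```text
clock: 3.9
tcp_pos: [0.6256, 0.1773, 0.19]
orientation: [-0.0, -0.54, 0.842, 0.0]
wrist_force: [0.5, -0.1, 1.0]
finger_gap: 0.0856
grip_force: 0.0
```

Emit:
carry_out --moves '[{"tx":0,"ty":0,"tz":0,"wx":0,"wy":0,"wz":0,"claw":1},{"tx":0,"ty":0,"tz":0,"wx":0,"wy":0,"wz":0,"claw":1},{"tx":0,"ty":0,"tz":0,"wx":0,"wy":0,"wz":0,"claw":1},{"tx":0,"ty":0,"tz":0,"wx":0,"wy":0,"wz":0,"claw":1},{"tx":0,"ty":0,"tz":0,"wx":0,"wy":0,"wz":0,"claw":1},{"tx":0,"ty":0,"tz":0,"wx":0,"wy":0,"wz":0,"claw":1}]' --newtons 40

```text
clock: 4.65
tcp_pos: [0.6261, 0.1777, 0.1918]
orientation: [0.001, -0.54, 0.842, -0.0]
wrist_force: [-2.3, 0.7, 5.8]
finger_gap: 0.0412
grip_force: 41.9
```

Emit:
carry_out --moves '[{"tx":0,"ty":0,"tz":0.2,"wx":0,"wy":0,"wz":-0.05,"claw":1},{"tx":0,"ty":0,"tz":0,"wx":0,"wy":0,"wz":-0.1,"claw":1},{"tx":0,"ty":0,"tz":0,"wx":0,"wy":0,"wz":-0.1,"claw":1},{"tx":0,"ty":0,"tz":0,"wx":0,"wy":0,"wz":-0.1,"claw":1},{"tx":0,"ty":0,"tz":0,"wx":0,"wy":0,"wz":-0.1,"claw":1},{"tx":0,"ty":0,"tz":0,"wx":0,"wy":0,"wz":-0.1,"claw":1}]' --newtons 50

```text
clock: 5.4
tcp_pos: [0.6254, 0.1782, 0.1919]
orientation: [-0.0, -0.29, 0.957, 0.001]
wrist_force: [-1.0, 1.9, -1.2]
finger_gap: 0.0407
grip_force: 52.3
```

Emit:
carry_out --moves '[{"tx":0,"ty":0,"tz":0,"wx":0,"wy":0,"wz":-0.1,"claw":1},{"tx":0,"ty":0,"tz":0,"wx":0,"wy":0,"wz":-0.1,"claw":1},{"tx":0,"ty":0,"tz":0,"wx":0,"wy":0,"wz":-0.1,"claw":1},{"tx":0,"ty":0,"tz":0,"wx":0,"wy":0,"wz":-0.1,"claw":1},{"tx":0,"ty":0,"tz":0,"wx":0,"wy":0,"wz":-0.1,"claw":1},{"tx":0,"ty":0,"tz":0,"wx":0,"wy":0,"wz":-0.1,"claw":1},{"tx":0,"ty":0,"tz":0,"wx":0,"wy":0,"wz":0,"claw":1},{"tx":0,"ty":0,"tz":0,"wx":0,"wy":0,"wz":0,"claw":1}]'

```text
clock: 6.4
tcp_pos: [0.6251, 0.1791, 0.1919]
orientation: [-0.001, 0.004, 1.0, 0.002]
wrist_force: [-0.9, 5.3, -1.5]
finger_gap: 0.0406
grip_force: 52.3
```

Emit:
carry_out --moves '[{"tx":0,"ty":0,"tz":0,"wx":0,"wy":0,"wz":0,"claw":-1},{"tx":0,"ty":0,"tz":0,"wx":0,"wy":0,"wz":0,"claw":-1},{"tx":0,"ty":0,"tz":0,"wx":0,"wy":0,"wz":0,"claw":-1},{"tx":0,"ty":0,"tz":0,"wx":0,"wy":0,"wz":0,"claw":-1},{"tx":0,"ty":0,"tz":3,"wx":0,"wy":0,"wz":0,"claw":-1},{"tx":0,"ty":0,"tz":5,"wx":0,"wy":0,"wz":0,"claw":-1},{"tx":0,"ty":0,"tz":5,"wx":0,"wy":0,"wz":0,"claw":-1},{"tx":0,"ty":0,"tz":0,"wx":0,"wy":0,"wz":0,"claw":-1}]'

```text
clock: 7.4
tcp_pos: [0.6277, 0.1776, 0.3276]
orientation: [0.005, 0.005, 1.0, 0.001]
wrist_force: [0.4, 0.2, 0.3]
finger_gap: 0.0853
grip_force: 0.0
```

```bash
python3 - <<'E'
from h import *
import pickle
from scipy.spatial.transform import Rotation as R
s=env.get_state(); c=read_camera("wrist"); pickle.dump((s,c),open("w2.pkl","wb"))
q=s["orientation"];M=np.eye(4);M[:3,:3]=R.from_quat([q[1],q[2],q[3],q[0]]).as_matrix();M[:3,3]=s["tcp_pos"]
W=M@c["hand_eye"]
def proj(p):
    a=(np.linalg.inv(W)@np.r_[p,1])[:3]; th=np.arctan2(np.hypot(a[0],a[1]),a[2]); ph=np.arctan2(a[1],a[0]); return c["cx"]+c["fx"]*th*np.cos(ph),c["cy"]+c["fy"]*th*np.sin(ph)
print(s["tcp_pos"])
for p in([.6257,.178,.2185],[.6257,.178,.186],[.656,.178,.186],[.649,.178,.2],[.627,.082,.06],[.532,.0369,.114]):
    u,v=proj(p); print((u-160)*3.2,(v-40)*3.2)
cv2.imwrite("pics/w2.png",cv2.resize(c["image"][40:225,160:400],None,fx=3.2,fy=3.2,interpolation=cv2.INTER_CUBIC))
E
```

```text
[0.62767351 0.17755141 0.32764807]
397.8869286136047 521.5793299643873
397.44217710983287 491.6353584256671
398.37292810797356 594.132745845732
398.3718957745912 586.5377740719381
159.44718441446548 426.3946366888779
-5.900848994758054 193.8771931670811
```

View pics/w2.png

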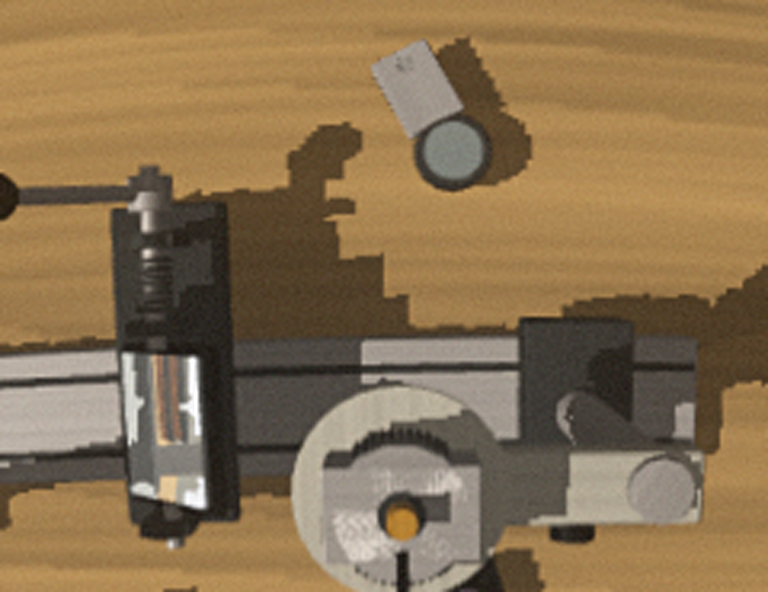

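The crop shows the pointer at (403, 570), directly on the +x side of the tail (401, 521), so the collar is locked and released. The mirror shaft column matches mirror y of about 0.082. Next is the ball, with the tool tilted 0.3 rad along the lever.

Emit:
carry_out --moves '[{"tx":-2.4,"ty":-3.4,"tz":0,"wx":0,"wy":0,"wz":0,"claw":-1},{"tx":-2.4,"ty":-3.4,"tz":0,"wx":0.1,"wy":0,"wz":0,"claw":-1},{"tx":-2.4,"ty":-3.4,"tz":0,"wx":0.1,"wy":0,"wz":0,"claw":-1},{"tx":-2.4,"ty":-3.5,"tz":0,"wx":0.1,"wy":0,"wz":0,"claw":-1},{"tx":0,"ty":0,"tz":-4.5,"wx":0,"wy":0,"wz":0,"claw":-1},{"tx":0,"ty":0,"tz":-4.5,"wx":0,"wy":0,"wz":0,"claw":-1},{"tx":0,"ty":0,"tz":-4.5,"wx":0,"wy":0,"wz":0,"claw":-1},{"tx":0,"ty":0,"tz":0,"wx":0,"wy":0,"wz":0,"claw":-1}]'

```text
clock: 8.45
tcp_pos: [0.5261, 0.0411, 0.183]
orientation: [-0.005, 0.006, 0.989, 0.151]
wrist_force: [-1.1, -0.4, 0.4]
finger_gap: 0.0852
grip_force: 0.0
```

```bash
python3 - <<'E'
from h import *
from scipy.spatial.transform import Rotation as R
s=env.get_state(); c=read_camera("wrist")
q=s["orientation"];M=np.eye(4);M[:3,:3]=R.from_quat([q[1],q[2],q[3],q[0]]).as_matrix();M[:3,3]=s["tcp_pos"]
W=M@c["hand_eye"]
def proj(p):
    a=(np.linalg.inv(W)@np.r_[p,1])[:3]; th=np.arctan2(np.hypot(a[0],a[1]),a[2]); ph=np.arctan2(a[1],a[0]); return c["cx"]+c["fx"]*th*np.cos(ph),c["cy"]+c["fy"]*th*np.sin(ph)
print(s["tcp_pos"],q,s["joint_pos"])
for p in([.532,.0369,.114],[.532,.0469,.114],[.542,.0369,.114]):
    u,v=proj(p); print(u*1.4,v*1.4)
cv2.imwrite("pics/w3.png",cv2.resize(c["image"],None,fx=1.4,fy=1.4,interpolation=cv2.INTER_CUBIC))
E
```

```text
[0.52611013 0.04105274 0.18299933] [-0.00545101  0.00574758  0.98857516  0.15052047] [-0.24232005  0.27736278 -0.15802279  1.21923519  0.29088143 -0.2429774 ]
347.41912205772115 326.5542776721094
367.39130258533504 324.4061517551496
348.37884377911115 345.6990166976599
```

View pics/w3.png

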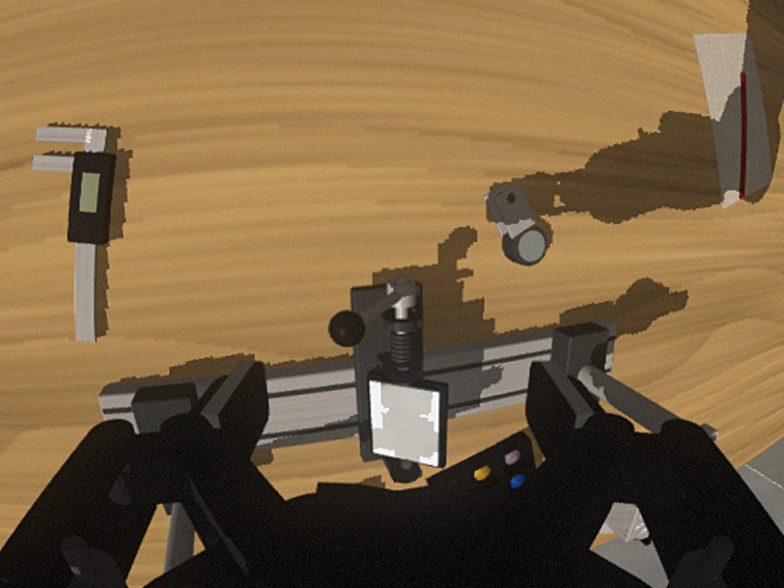

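The ball is at (346, 328), as predicted to within about 1 mm. Descending and pinching.

Emit:
carry_out --moves '[{"tx":0.6,"ty":-0.1,"tz":-2.5,"wx":0,"wy":0,"wz":0,"claw":-1},{"tx":0,"ty":0,"tz":-3,"wx":0,"wy":0,"wz":0,"claw":-1},{"tx":0,"ty":0,"tz":-2.4,"wx":0,"wy":0,"wz":0,"claw":-1},{"tx":0,"ty":0,"tz":0,"wx":0,"wy":0,"wz":0,"claw":-1},{"tx":0,"ty":0,"tz":0,"wx":0,"wy":0,"wz":0,"claw":-1}]' --newtons 30

```text
clock: 9.12
tcp_pos: [0.5372, 0.0392, 0.1103]
orientation: [0.001, 0.005, 0.989, 0.149]
wrist_force: [0.5, 0.5, 0.5]
finger_gap: 0.0853
grip_force: 0.0
```

Emit:
carry_out --moves '[{"tx":0,"ty":0,"tz":0,"wx":0,"wy":0,"wz":0,"claw":1},{"tx":0,"ty":0,"tz":0,"wx":0,"wy":0,"wz":0,"claw":1},{"tx":0,"ty":0,"tz":0,"wx":0,"wy":0,"wz":0,"claw":1},{"tx":0,"ty":0,"tz":0,"wx":0,"wy":0,"wz":0,"claw":1},{"tx":0,"ty":0,"tz":0,"wx":0,"wy":0,"wz":0,"claw":1},{"tx":0,"ty":0,"tz":0,"wx":0,"wy":0,"wz":0,"claw":1},{"tx":0,"ty":0,"tz":0,"wx":0,"wy":0,"wz":0,"claw":1},{"tx":0,"ty":0,"tz":0,"wx":0,"wy":0,"wz":0,"claw":1}]' --newtons 30

```text
clock: 10.12
tcp_pos: [0.5359, 0.0391, 0.1085]
orientation: [-0.001, 0.005, 0.989, 0.149]
wrist_force: [0.5, -3.0, 3.6]
finger_gap: 0.0153
grip_force: 29.3
```

The gap of 15.3 mm suggests the ball is held low on the pads, so I'm regripping 5 mm deeper.

Emit:
carry_out --moves '[{"tx":0,"ty":0,"tz":0,"wx":0,"wy":0,"wz":0,"claw":0.3},{"tx":0,"ty":0,"tz":0,"wx":0,"wy":0,"wz":0,"claw":0.3},{"tx":-0.3,"ty":0.1,"tz":-0.5,"wx":0,"wy":0,"wz":0,"claw":0.3},{"tx":0,"ty":0,"tz":0,"wx":0,"wy":0,"wz":0,"claw":0.3},{"tx":0,"ty":0,"tz":0,"wx":0,"wy":0,"wz":0,"claw":1},{"tx":0,"ty":0,"tz":0,"wx":0,"wy":0,"wz":0,"claw":1},{"tx":0,"ty":0,"tz":0,"wx":0,"wy":0,"wz":0,"claw":1},{"tx":0,"ty":0,"tz":0,"wx":0,"wy":0,"wz":0,"claw":1}]' --newtons 30

```text
clock: 11.12
tcp_pos: [0.5326, 0.0403, 0.1032]
orientation: [-0.001, 0.005, 0.989, 0.149]
wrist_force: [-0.9, -1.8, -0.6]
finger_gap: 0.0157
grip_force: 29.2
```

```bash
python3 - <<'E'
from h import *
s=env.get_state(); print(s["tcp_pos"],s["finger_gap"],s["grip_force"],s["wrist_force"])
E
```

```text
[0.53261973 0.04027546 0.10319918] 0.015739846649386848 29.16161603294313 [-0.85206825 -1.82549438 -0.56454392]
```

Emit:
carry_out --moves '[{"tx":0,"ty":0.55,"tz":0.42,"wx":0,"wy":0,"wz":0,"claw":1},{"tx":0,"ty":0.6,"tz":0.37,"wx":0,"wy":0,"wz":0,"claw":1},{"tx":0,"ty":0.63,"tz":0.31,"wx":0,"wy":0,"wz":0,"claw":1},{"tx":0,"ty":0.66,"tz":0.24,"wx":0,"wy":0,"wz":0,"claw":1},{"tx":0,"ty":0.68,"tz":0.18,"wx":0,"wy":0,"wz":0,"claw":1},{"tx":0,"ty":0.69,"tz":0.1,"wx":0,"wy":0,"wz":0,"claw":1},{"tx":0,"ty":0.68,"tz":0.02,"wx":0,"wy":0,"wz":0,"claw":1},{"tx":0,"ty":0.68,"tz":-0.02,"wx":0,"wy":0,"wz":0,"claw":1}]'

```text
clock: 12.12
tcp_pos: [0.534, 0.0907, 0.1201]
orientation: [0.0, 0.005, 0.989, 0.148]
wrist_force: [-0.4, -8.6, 0.4]
finger_gap: 0.0156
grip_force: 30.3
```

Emit:
carry_out --moves '[{"tx":0,"ty":0,"tz":0,"wx":0,"wy":0,"wz":0,"claw":1},{"tx":0,"ty":0,"tz":0,"wx":0,"wy":0,"wz":0,"claw":1},{"tx":0,"ty":0,"tz":0,"wx":0,"wy":0,"wz":0,"claw":1},{"tx":0,"ty":0,"tz":0,"wx":0,"wy":0,"wz":0,"claw":1}]'

```text
clock: 12.62
tcp_pos: [0.5339, 0.0916, 0.1202]
orientation: [0.0, 0.005, 0.989, 0.149]
wrist_force: [0.6, -5.7, 1.8]
finger_gap: 0.0155
grip_force: 30.0
```

```bash
python3 - <<'E'
from h import *
s=env.get_state(); print(s["tcp_pos"],s["orientation"],s["finger_gap"],s["grip_force"],s["wrist_force"])
c=read_camera("wrist"); cv2.imwrite("pics/w4.png",cv2.resize(c["image"],None,fx=1.4,fy=1.4))
b=read_camera("side")
P=cloud(b)
m=(P[...,0]>.59)&(P[...,0]<.665)&(P[...,1]>.03)&(P[...,1]<.13)&(P[...,2]>.045)&(P[...,2]<.08)
q=P[m]; print(len(q)); 
if len(q)>20:
    A=np.c_[q[:,:2],np.ones(len(q))]; k=np.linalg.lstsq(A,q[:,2],rcond=None)[0]; r=q[:,2]-A@k
    g=abs(r)<.004; k=np.linalg.lstsq(A[g],q[g,2],rcond=None)[0]; print("plane",k,"tilt",-np.arctan(k[1]),"z@c",k@[.627,.082,1],q[:,:2].min(0),q[:,:2].max(0))
cv2.imwrite("pics/s4.png",cv2.resize(b["image"][60:260,220:380],None,fx=3,fy=3,interpolation=cv2.INTER_CUBIC))
E
```

```text
[0.5339429  0.09156579 0.12023658] [4.27819199e-04 4.90574812e-03 9.88813254e-01 1.49077496e-01] 0.015534825309399165 30.010377716839685 [ 0.5556671  -5.72781673  1.76754265]
327
plane [ 0.00463969 -0.06358432  0.06378655] tilt 0.0634988400576226 z@c 0.06148171840235057 [0.59085396 0.05128883] [0.66474677 0.1115276 ]
```

View pics/w4.png

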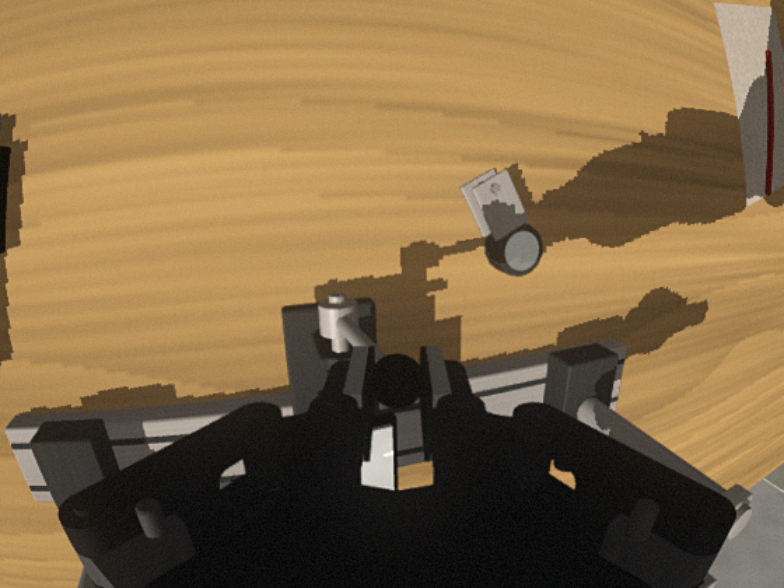

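View pics/s4.png

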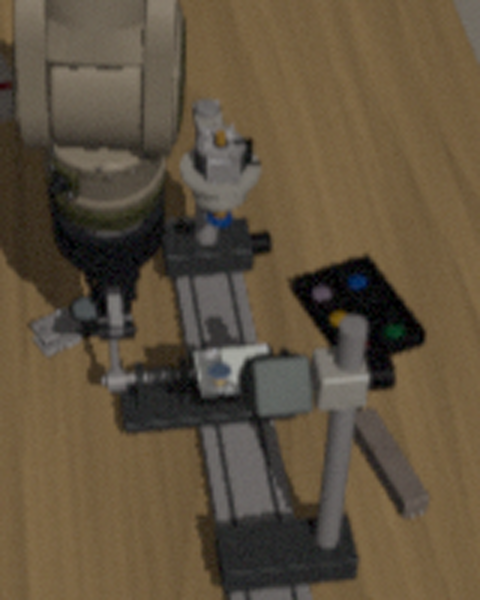

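The wrist view shows the ball centred between the pads at (397, 381). The side view shows the lever upright and the stone's reflection in the mirror. Tilt is about 0.09 by arm motion and about 0.063 by coarse depth, against an ideal of about 0.095. One small nudge, hold, then hand in.

Emit:
carry_out --moves '[{"tx":0,"ty":0.1,"tz":0,"wx":0,"wy":0,"wz":0,"claw":1},{"tx":0,"ty":0,"tz":0,"wx":0,"wy":0,"wz":0,"claw":1},{"tx":0,"ty":0,"tz":0,"wx":0,"wy":0,"wz":0,"claw":1},{"tx":0,"ty":0,"tz":0,"wx":0,"wy":0,"wz":0,"claw":1},{"tx":0,"ty":0,"tz":0,"wx":0,"wy":0,"wz":0,"claw":1},{"tx":0,"ty":0,"tz":0,"wx":0,"wy":0,"wz":0,"claw":1},{"tx":0,"ty":0,"tz":0,"wx":0,"wy":0,"wz":0,"claw":1},{"tx":0,"ty":0,"tz":0,"wx":0,"wy":0,"wz":0,"claw":1}]'

```text
clock: 13.72
tcp_pos: [0.5339, 0.0924, 0.1202]
orientation: [0.0, 0.005, 0.989, 0.149]
wrist_force: [0.3, -4.7, 2.3]
finger_gap: 0.015
grip_force: 30.0
```

```bash
python3 - <<'E'
from h import *
s=env.get_state(); print(s["tcp_pos"],s["grip_force"])
print(env.hand_in())
E
```

```text
[0.53394928 0.09235088 0.12015412] 30.035195876844227
the job is handed in; nothing more can be done
None
```

I handed the job in at about 13.7 s with the collar turned to its mark and let go, and the lever still pinched (30 N) at about 0.1 rad tilt by arm position against an ideal of about 0.095; coarse depth before a final 0.014 rad nudge read 0.063, and no pass or fail verdict came back.

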